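# Seat a die on its mounting base and hold the base tight in the chase corner

## Robot

A 6-joint arm with a two-finger parallel gripper is mounted at the origin on the work surface. World frame = base frame: x ahead of the robot, y to its left, z up, the work surface at z = 0. Lengths are in mm, angles in rad, forces in N, time in s.
With the tool pointing down it reaches from about 350 to 875 mm from the base axis. Payload 4.2 kg.
Tool frame: the origin (TCP) lies midway between the tips of the shut fingers; the grasp point (between the pads) lies 19 mm behind it (arm.grasp_offset is the distance from the TCP to the grasp point, in mm); z points along the fingers, y is the line along which they close (so a half turn about z gives the same grasp; the last joint's range is limited). The gripper opens to 85 mm and grips with 20 to 120 N. Pads are 22 mm wide; open, the fingers measure 114 mm over their backs; the gripper's body (76 mm by 85 mm) begins 54 mm behind the grasp point. The pads swing forward as they close: fully open they stand 13 mm farther back than shut.
Start: joints at [-0.899, 0.385, 0.008, 0, -1.194, -0.259], TCP at [250.747, -572.473, 231.312] pointing down, gripper open.
Joint ranges: [-3.14, 3.14], [-1.21, 2.06], [-1.07, 1.41], [-3.16, 2.05], [-2.99, -0.16], [-3.1, 3.1]. Speed limits (rad/s): [2.79, 2.79, 3.14, 3.14, 3.14, 3.14].

## Interface

Orientations are given as a unit quaternion [x, y, z, w].
In Python, from bench import arm gives the robot as it stands. The module is installed in compiled form; this text tells all that it offers.
- The arm moves only by the tool servo_tool, never from a script. Its argument "increments" is a list of rows, each a list of 7 numbers: the opening, from 0 (shut) to 1 (fully open), then the shift along the tool's x, y, z in m, then the turn, a rotation vector about the tool's x, y, z in degrees. In form: [[grip, x, y, z, ax, ay, az], ...]. A call has 1 to 12 rows; each row is the pose to reach, as a shift and turn from the pose commanded when the call began, along the tool's axes at that moment; what a row does not reach only later rows make up. A row lasts 1/8 s, in which the tool goes at most 62.5 mm and 10.7 degrees, less where a joint would pass 70% of its speed; a pose out of reach is approached as far as the arm can. A call with a gripper value outside its range is refused whole. The fingers move at their own pace and stop on an object; the grip force is fixed at half the most. Time passes only in rows, so rows that repeat a pose let the fingers close. It gives the time, the measured TCP pose, the force, the opening and the grip force at its end, in the units of the state.
- arm.read_state(): the state, without advancing time (a new reading comes with each control period).
- arm.get_image(name): name is "side" or "top"; returns a dict with "color" (400x640x3 uint8, red, green, blue), "fx", "fy", "cx", "cy" (pixels), "rvec" (rotation vector, rad) and "tvec" (3), from world to camera coordinates, as OpenCV has them. Camera axes: x right, y down, z forward; pixel columns grow to the right and rows downward; lengths in mm; the calibration is good to about 2 mm. A picture is of the moment at which its call begins. There is no depth.
- arm.job_done(): hands the job in; it is judged then, once.
Trained networks look in the newest picture that a camera, given by its name, has taken for a name from the list of things; names that differ only in an ending like _2 or _b are one class to them, and where a whole thing is asked for, a point or a joint stands for the part that bears it (a point fixed in the world has none). Each returns a list of dicts, best first, with "p" (0 to 1); they miss things now and then, are a little off and sometimes report something else, mostly with a low value. They report only what shows in the picture. A call takes as long as a camera call. They do not tell look-alikes from the thing itself.
- arm.look_for(camera, thing): "box" ([centre column, centre row, width, height] in pixels, round what is visible of it).
- arm.spot_point(camera, thing): "centre" ([column, row] in pixels: a listed point, or the origin of a listed thing).
The state is a dict: "clock": time; "joints": joint angles; "joint_vel": joint speeds; "joint_efforts": joint torques, N m; "position": TCP position; "ee_rot": TCP orientation; "contact_force": force on the tool from outside, world axes, zero at the start; "wrist_torque": the same for the moment, N m; "gripper_width": finger opening in mm; "grasp_force": force on a finger pad.
Only numpy, scipy, OpenCV 4.12 (cv2) and the standard library are available. Lean on these libraries where they do the work, as an engineer would, in place of code of your own. Each camera call takes 0.05 s, during which the arm holds its last target. There are 200 camera calls.

## Task

Pick up the oblong printing die and lower it gently into the seat of the hollow mounting base that lies in the chase, so that it lies level on the rim between the four corner catches, and let go of it. Then, pushing on the base itself, bring it with its die up into the empty far-left corner of the chase (seen from the robot), its long side flat against the far bar and its short end flat against the left bar. Finish holding it there: the program ends with the fingers still pressing the base firmly against both bars at once, ready for lock-up, and everything else left lying where it was.

Things in the scene. Friction and masses are not known exactly. Their poses are not given: they have to be found in the camera images.
- die: oblong flat printing die, light metal plate with a shallow etched ornament on top, 52 mm (its x) by 100 mm (its y), 7 mm thick plus 0.8 mm relief, about 75 g; it starts lying flat on the stone to the left or right of the chase. Origin: centre of its underside; z up. Symmetric: either way round fits.
- base: hollow cast-metal mounting base, 64 mm (its x) by 112 mm (its y), open on top with two cross ribs, rim 15.5 mm above the stone, an L-shaped catch on each corner rising to 19.5 mm. About 0.34 kg, loose; slides on the stone (friction about 0.6) and on the smooth bars (about 0.3); starts lying flat and askew inside the chase. Origin: centre of its underside at stone level; z up.
- seat (a point): middle of the seat of the base, at rim height (the die's origin comes here). The seat is 56 by 104 mm: 2 mm play round the die. Catches are 4 mm thick, bevelled inside, and run 20 mm along the long sides and 18 mm along the ends; the middle 72 mm of each long side is free, so fingers holding the die by the middle of its long sides clear them.
- chase: rectangular steel chase (frame) lying fixed on the stone, bars 18 mm wide and 19 mm high, opening 190 mm (its x) by 270 mm (its y). Origin: centre of the opening at stone level; its x points away from the robot towards the far bar, its y towards the left bar, turned by up to 0.35 rad. The chase does not move when pushed.
- far_bar: the far long bar of the chase, part of the frame. Origin: middle of its underside; its inner face is 9 mm nearer to the robot, along -x of the chase; long axis y.
- left_bar: the left short bar of the chase, part of the frame. Origin: middle of its underside; its inner face is 9 mm towards -y of the chase; long axis x.
- corner (a point): the empty inside corner of the chase where the inner faces of far bar and left bar meet, at stone level; axes as those of the chase. The base is home with its origin at x = -32 mm, y = -56 mm from here, its long axis (y) parallel to the far bar.
- small_die: a bystander: a smaller, square printing die, 56 x 56 mm, 7 mm thick, on the stone on one side of the chase. Origin: centre of its underside.
- wood_furniture: a bystander: bar of wooden furniture, 150 x 20 x 16 mm high, lying inside the chase against its right bar, long axis (its x) along that bar. Origin: centre of its underside.
- quoin_a: a bystander: steel expanding quoin, 18 x 62 x 16 mm high (long axis its y), lying inside the chase beside the near bar, right half. Origin: centre of its underside.
- quoin_b: a bystander: a quoin of the same kind, beside the near bar, left half. Origin: centre of its underside.
- hollow_furniture: a bystander: hollow iron furniture, 50 x 200 x 15.5 mm high, beyond the chase. Origin: centre of its underside.
- quoin_key: a bystander: steel T-handled quoin key, 85 mm long, lying beyond the chase. Origin: on the shank axis, at stone level.
- mallet: a bystander: rubber mallet with a wooden handle, lying beyond and right of the chase. Origin: under the middle of its head.
- ink_tin: a bystander: ink tin, 80 mm in diameter, 60 mm high, far left. Origin: centre of its underside.
Things that resemble listed ones, but are neither listed nor needed, are in the scene too. Leave any green or pink look-alike of the die alone.

How it is judged (in metres and radians):
On the way, in this order (a step that is already met when the one before it is completed fails the run):
1. the die is seated level on the rim of the base, between the catches, and let go (x of die in the frame of base between -0.0035 and 0.0035 m and y of die in the frame of base between -0.0035 and 0.0035 m and z of die in the frame of base between 0.0135 and 0.0172 m and angle between the z axis of die and the z axis of base, either way round below 0.03 rad and angle between the y axis of die and the y axis of base, either way round below 0.1 rad and contact force between the fingers and die below 0.1 N and linear speed of die below 0.02 m/s), for 0.2 s.
2. the base with its die is pressed against both bars in the far-left corner of the chase (x of base in the frame of corner above -0.0345 m and y of base in the frame of corner above -0.0585 m and angle between the y axis of base and the y axis of chase, either way round below 0.025 rad and angle between base's own z axis and vertical below 0.03 rad and height (world z) of base below 0.003 m and contact force between base and far_bar above 1.5 N and contact force between base and left_bar above 1.5 N and contact force between the fingers and base above 2 N and x of die in the frame of base between -0.0035 and 0.0035 m and y of die in the frame of base between -0.0035 and 0.0035 m and z of die in the frame of base between 0.0135 and 0.0172 m and angle between the z axis of die and the z axis of base, either way round below 0.03 rad and angle between the y axis of die and the y axis of base, either way round below 0.1 rad), for 0.3 s.
At the end, for the whole second after the job is handed in: Fingers press the base (over 2 N); it bears on far bar and left bar (over 1.5 N each), lies flat, at rest, within 2.5 mm of home and 0.025 rad of parallel to the far bar; the die lies in the seat: within 3.5 mm of centre, 0.03 rad of level, at most 1.7 mm above the rim (all of step 2 and linear speed of base below 0.01 m/s); the arm keeps its last pose, push and grip.
It fails at once if the die is dropped (from more than about 2 cm) (linear speed of die above 0.6 m/s and contact force between the fingers and die below 0.05 N).
It fails at once if something else on the stone (small die, furniture, quoins, key, mallet, tin) is pushed away by more than 2 cm (distance of any of small_die, wood_furniture, quoin_a, quoin_b, hollow_furniture, quoin_key, mallet, ink_tin from where it was at the start of the episode above 0.02 m).
It also fails if it takes over 72 s, if anything falls off the work surface, if the arm or the gripper's body presses on something with over 40 N, if the wrist force passes 120 N, or if a joint passes its speed limit or range.

## Working session

There is one attempt and no reset: what is moved stays moved. The work goes in short steps, Python scripts to look and compute and a tool call to move; the robot and the scene stay as the last step left them, time stands still between calls to the robot, and variables do not carry over. Pictures are saved under pics/ and viewed, at most 10 in all, crops included, and the job is handed in when it is done.

Besides the shell and the picture viewer there is one more tool, called after "Request:" in YAML: its name, and indented under it one key for each argument. servo_tool: Moves the arm, as the interface text tells. Its arguments: {"type":"object","properties":{"increments":{"type":"array","items":{"type":"array","items":{"type":"number"}}}},"required":["increments"]}

```bash
mkdir -p pics; cat > h.py <<'E'
import numpy as np, cv2
from bench import arm
from scipy.spatial.transform import Rotation as R
def ray(im,uv):
    Rm=cv2.Rodrigues(np.array(im["rvec"],float))[0]; t=np.array(im["tvec"],float).ravel()
    d=Rm.T@np.array([(uv[0]-im["cx"])/im["fx"],(uv[1]-im["cy"])/im["fy"],1]); return -Rm.T@t,d
def at(im,uv,z):
    c,d=ray(im,uv); return (c+d*(z-c[2])/d[2])[:2]
def px(im,P):
    K=np.array([[im["fx"],0,im["cx"]],[0,im["fy"],im["cy"]],[0,0,1.]])
    return cv2.projectPoints(np.array(P,float).reshape(-1,1,3),np.array(im["rvec"],float),np.array(im["tvec"],float),K,None)[0].reshape(-1,2)
def save(im,n): cv2.imwrite("pics/"+n,np.ascontiguousarray(im["color"][:,:,::-1]))
E
python3 - <<'E'
from h import *
s=arm.read_state();print(s["position"],s["ee_rot"],s["gripper_width"],arm.grasp_offset)
for c in ("top","side"):
    im=arm.get_image(c);save(im,c+"0.png")
    print(c,ray(im,(320,200)),im["fx"])
    for n in ("die","base","seat","corner","chase","small_die"):
        for d in arm.spot_point(c,n)[:4]: print(n,np.round(d["centre"]),round(d["p"],2),np.round(at(im,d["centre"],15.5 if n=="seat" else 0)))
E
```

```text
[ 250.50772448 -571.95777867  230.2106707 ] [-2.04836653e-01  9.78795550e-01  1.06682790e-03 -2.82511343e-04] 85.39891175225165 18.700000000000003
top (array([ 421.04173387,  -18.98069304, 1178.02757056]), array([ 0.15621674,  0.01380234, -0.98765209])) 435.65560412727166
die [430. 280.] 0.77 [ 383. -288.]
die [318. 201.] 0.67 [606.   4.]
die [462. 232.] 0.66 [ 508. -381.]
die [483. 280.] 0.59 [ 381. -427.]
base [321. 203.] 0.96 [600.  -4.]
seat [318. 204.] 0.65 [595.   4.]
seat [290. 162.] 0.34 [714.  75.]
corner [288. 161.] 0.95 [720.  84.]
small_die [177. 258.] 0.59 [461. 388.]
small_die [437. 165.] 0.55 [ 696. -328.]
side (array([  60.33998695, 1088.89885618,  769.7673979 ]), array([ 0.37703863, -0.7775926 , -0.50328184])) 507.49154837030983
die [437. 175.] 0.85 [ 370. -433.]
die [424. 192.] 0.77 [ 375. -300.]
die [392. 170.] 0.48 [ 513. -397.]
base [318. 215.] 0.65 [604. -19.]
base [250. 208.] 0.53 [797.  39.]
seat [314. 213.] 0.63 [608.  -4.]
corner [265. 222.] 0.8 [719.  81.]
corner [334. 164.] 0.3 [ 706. -345.]
corner [321. 241.] 0.18 [539.  92.]
chase [267. 221.] 0.54 [716.  75.]
small_die [290. 320.] 0.9 [467. 386.]
small_die [316. 213.] 0.23 [615. -30.]
```

View pics/top0.png

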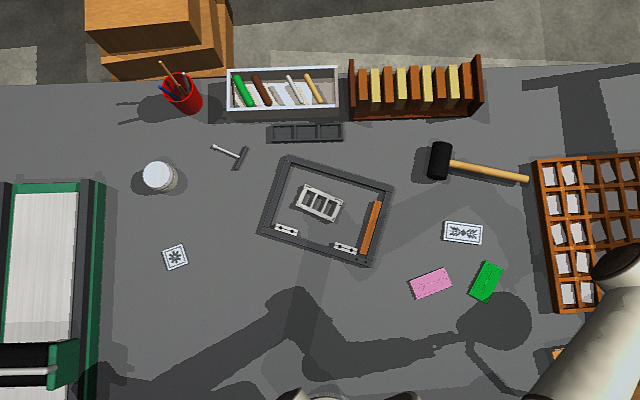

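```bash
python3 - <<'E'
import cv2
a=cv2.imread("pics/top0.png")[210:320,380:540];b=cv2.imread("pics/side0.png")[130:240,340:500]
cv2.imwrite("pics/c1.png",cv2.resize(cv2.vconcat([a,b]),None,fx=2.7,fy=2.7,interpolation=cv2.INTER_CUBIC))
E
```

```text
(no output)
```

View pics/c1.png

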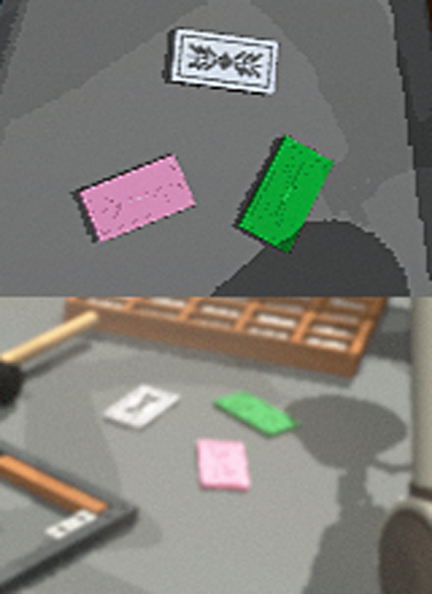

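The top picture shows three oblong die-like plates: pink at (430,282), green at (486,281), and white metal with an etched ornament at (463,232). The crop confirms that the white metal one is the die. The base is at (320,203), the empty far-left corner is at about (288,161), and the wood lies along the right bar. Next I fit silhouettes to get sub-pixel poses.

```bash
cat >> h.py <<'E'
from scipy.optimize import minimize
def box3(p,sx,sy,h):
    x,y,a=p;c,s=np.cos(a),np.sin(a)
    return np.array([[x+c*i*sx/2-s*j*sy/2,y+s*i*sx/2+c*j*sy/2,z] for z in (0,h) for i,j in((1,1),(1,-1),(-1,-1),(-1,1))])
def sil(im,P,o,sz,S=8):
    q=(px(im,P)-o+.5)*S-.5
    m=np.zeros((sz*S,sz*S),np.uint8);cv2.fillConvexPoly(m,cv2.convexHull(np.round(q*16).astype(np.int32)),255,shift=4)
    return cv2.resize(m,(sz,sz),interpolation=cv2.INTER_AREA)/255.
def fit(im,p0,sx,sy,h,th,sz=60):
    """pose of a bright cuboid by silhouette (hull of bright blob)"""
    u=np.round(px(im,[[p0[0],p0[1],h/2]])[0]).astype(int);o=u-sz//2
    g=im["color"][o[1]:o[1]+sz,o[0]:o[0]+sz].astype(float).min(2)
    b=(g>th).astype(np.uint8);n,l,st,ce=cv2.connectedComponentsWithStats(b)
    k=1+np.argmin(np.linalg.norm(ce[1:]-sz/2,axis=1)-st[1:,4]*.02)
    cs=np.vstack([c for c in cv2.findContours((l==k).astype(np.uint8),0,1)[0]])
    m=np.zeros((sz,sz));cv2.fillConvexPoly(m,cv2.convexHull(cs),1)
    f=lambda p:((sil(im,box3((p[0],p[1],p[2]/100),sx,sy,h),o,sz)-m)**2).sum()
    best=min((minimize(f,[p0[0],p0[1],a*100],method="Nelder-Mead",options=dict(initial_simplex=np.array([[p0[0],p0[1],a*100]]*4)+np.array([[0,0,0],[8,0,0],[0,8,0],[0,0,12]]))) for a in np.array([p0[2]-.15,p0[2],p0[2]+.15])),key=lambda r:r.fun)
    return np.r_[best.x[:2],best.x[2]/100],best.fun,m.sum()
def fitchase(im,p0):
    g=cv2.GaussianBlur(im["color"].astype(np.float32).mean(2),(0,0),.8)
    gm=np.hypot(cv2.Sobel(g,5,1,0),cv2.Sobel(g,5,0,1))
    gm=np.minimum(gm,120)
    def f(p):
        s=0;t=np.linspace(.05,.95,60)[:,None]
        for sx,sy in((190,270),(226,306)):
            B=box3((p[0],p[1],p[2]/100),sx,sy,19)[4:]
            q=px(im,np.vstack([B[i]*(1-t)+B[(i+1)%4]*t for i in range(4)])).astype(np.float32)
            s-=cv2.remap(gm,q[:,:1],q[:,1:],1).mean()
        return s
    r=min((minimize(f,[p0[0]+dx,p0[1]+dy,p0[2]*100+da],method="Nelder-Mead") for dx in(-5,0,5) for dy in(-5,0,5) for da in (-4,0,4)),key=lambda r:r.fun)
    return np.r_[r.x[:2],r.x[2]/100],r.fun
E
python3 - <<'E'
from h import *
for c in ("top","side"):
    im=arm.get_image(c)
    print(c,"die",fit(im,(508,-381,1.5),52,100,7.4,150))
    print("base",fit(im,(597,1,1.25),64,112,17.5,130))
    a=-.25
    cc=np.array([720,82])-np.array([[np.cos(a),-np.sin(a)],[np.sin(a),np.cos(a)]])@[95,135]
    p,f=fitchase(im,(*cc,a));a=p[2]
    print("chase",p,f,"corner",p[:2]+np.array([[np.cos(a),-np.sin(a)],[np.sin(a),np.cos(a)]])@[95,135])
    for n in("corner",): print(px(im,[[*(p[:2]+np.array([[np.cos(a),-np.sin(a)],[np.sin(a),np.cos(a)]])@[95,135]),0]]))
E
```

```text
top die (array([ 507.71703953, -382.59960583,    2.98043339]), np.float64(13.59377162629758), np.float64(769.0))
base (array([ 5.98812988e+02, -1.01001388e-01,  2.68297252e+00]), np.float64(19.506405228758172), np.float64(1040.0))
chase [ 5.79831204e+02 -2.50739677e+01 -3.31574620e-01] -149.15704345703125 corner [713.6035006   71.64714046]
[[292.26370896 163.05834278]]
side die (array([ 431.70198038, -260.51187107,    1.40128949]), np.float64(1306.3386543637064), np.float64(1667.0))
base (array([584.03438702,  58.58056444,   1.37553723]), np.float64(1322.0084582852749), np.float64(2134.0))
chase [ 5.62965550e+02 -1.52408592e+01 -3.33587872e-01] -211.57273864746094 corner [696.93229862  81.21073569]
[[271.66646562 223.87111536]]
```

```bash
python3 - <<'E'
from h import *
out=[]
for c,o in (("top",(240,130)),("side",(180,150))):
    im=arm.get_image(c);S=4
    for th in (170,190,210): 
        if c=="side":
            try: print(th,"die",fit(im,(508,-381,-.16),52,100,7.4,th),"base",fit(im,(599,0,-.46),64,112,17.5,th,sz=90))
            except Exception as e: print(e)
    M=cv2.resize(im["color"][o[1]:o[1]+145,o[0]:o[0]+190],None,fx=S,fy=S,interpolation=cv2.INTER_CUBIC)[:,:,::-1].copy()
    p=(579.8,-25.1,-.3316)
    for sx,sy in((190,270),(226,306)):
        q=((px(im,box3(p,sx,sy,19)[4:])-o+.5)*S).astype(int);cv2.polylines(M,[q],True,(0,0,255),1)
    q=((px(im,box3((598.8,-.1,-.459),64,112,17.5)[4:])-o+.5)*S).astype(int);cv2.polylines(M,[q],True,(0,255,0),1)
    cv2.imwrite(f"pics/ov_{c}.png",M)
    print(c,im["color"][200:203,300,:].tolist())
E
```

```text
top [[207, 204, 203], [208, 206, 203], [200, 201, 196]]
170 die (array([ 5.11110563e+02, -3.92222649e+02, -1.90812548e-01]), np.float64(11.705913110342177), np.float64(284.0)) base (array([ 6.06418114e+02, -1.67558553e+01, -4.22005354e-01]), np.float64(64.439876970396), np.float64(618.0))
190 die (array([ 5.11100693e+02, -3.90948863e+02, -1.55075542e-01]), np.float64(12.799584775086505), np.float64(248.0)) base (array([ 6.05971716e+02, -1.90532911e+01, -3.10636116e-01]), np.float64(145.43480199923107), np.float64(530.0))
210 die (array([ 5.09729873e+02, -3.92147955e+02, -1.17126491e-01]), np.float64(34.624898116109186), np.float64(218.0)) base (array([ 6.04555737e+02, -2.10214186e+01, -1.55161357e-01]), np.float64(207.87720107650907), np.float64(455.0))
side [[90, 91, 87], [66, 67, 67], [55, 54, 53]]
```

View pics/ov_top.png

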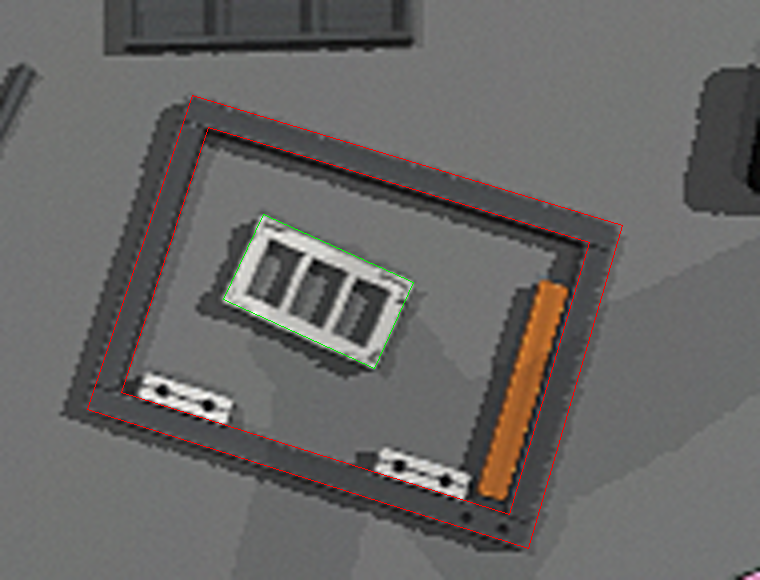

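View pics/ov_side.png

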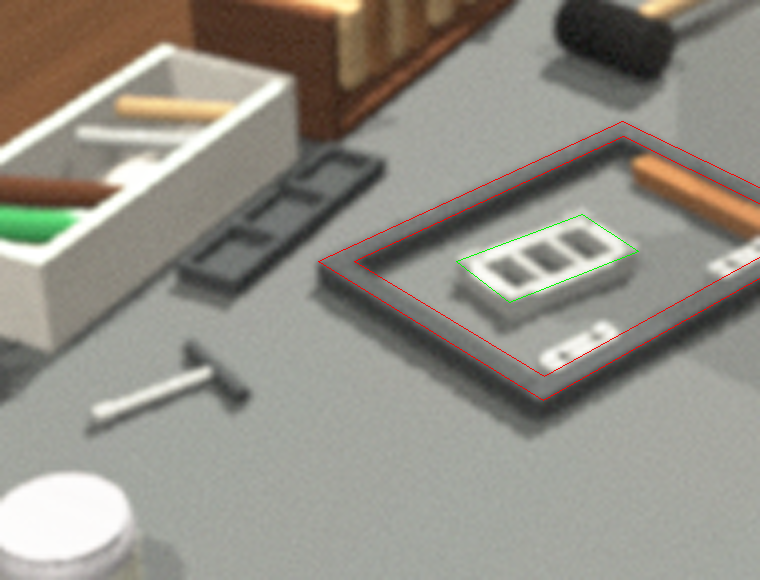

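The fits follow the top picture well: base at (598.8, -0.1) with yaw -0.459, chase yaw -0.332, corner at (714, 72). The side picture agrees to about 3 mm. The die is the white plate at (507.7, -382.6), yaw -0.161. Next I work out the reach to above the die.

```bash
cat >> h.py <<'E'
def go(x,y,z,yaw,half=True):
    """print increment (m, deg) bringing TCP to x,y,z with tool y heading yaw"""
    s=arm.read_state();M=R.from_quat(s["ee_rot"]).as_matrix()
    h=np.arctan2(M[1,1],M[0,1]);d=yaw-h
    d=(d+np.pi/2)%np.pi-np.pi/2 if half else (d+np.pi)%(2*np.pi)-np.pi
    T=M.T@(np.array([x,y,z])-s["position"])/1000
    print("heading",round(h,4),"shift",np.round(T,4),"az",round(np.degrees(-d),2),"tilt",np.round(M[:,2],4),"j6",round(s["joints"][5],3),"clock",s["clock"],"pos",np.round(s["position"],1),"F",np.round(s["contact_force"],1),"w",round(s["gripper_width"],1),round(s["grasp_force"],1))
E
python3 -c "
from h import *
go(507.7,-382.6,60,-.161)"
```

```text
heading 1.9836 shift [-0.3116  0.0708  0.1713] az -57.12 tilt [-0.  0. -1.] j6 -0.259 clock 0.9 pos [ 250.7 -572.5  231.3] F [ 0.1 -0.3  0.4] w 85.3 0.0
```

Request:
servo_tool:
  increments:
    - [0.7, -0.052, 0.012, 0.02, 0, 0, -9.5]
    - [0.7, -0.104, 0.024, 0.04, 0, 0, -19]
    - [0.7, -0.156, 0.036, 0.06, 0, 0, -28.5]
    - [0.7, -0.208, 0.048, 0.08, 0, 0, -38]
    - [0.7, -0.26, 0.06, 0.1, 0, 0, -47.6]
    - [0.7, -0.3116, 0.0708, 0.12, 0, 0, -57.1]
    - [0.7, -0.3116, 0.0708, 0.171, 0, 0, -57.1]
    - [0.7, -0.3116, 0.0708, 0.171, 0, 0, -57.1]
    - [0.7, -0.3116, 0.0708, 0.171, 0, 0, -57.1]

```text
clock: 2.02
position: [508.3, -383.6, 61.8]
ee_rot: [-0.648, 0.762, -0.001, 0.0]
contact_force: [0.5, -0.5, 1.1]
gripper_width: 59.8
grasp_force: 0.0
```

```bash
python3 -c "
from h import *
go(507.7,-382.6,20,-.161)"
```

```text
heading 2.9803 shift [-0.001   0.0009  0.0418] az -0.02 tilt [ 0.0014 -0.0016 -1.    ] j6 0.23 clock 2.025 pos [ 508.3 -383.6   61.8] F [ 0.5 -0.5  1.1] w 59.8 0.0
```

Request:
servo_tool:
  increments:
    - [0.7, -0.0005, 0.0005, 0.02, 0, 0, 0]
    - [0.7, -0.0005, 0.0005, 0.04, 0, 0, 0]
    - [0.7, -0.0005, 0.0005, 0.055, 0, 0, 0]
    - [0.7, -0.0005, 0.0005, 0.06, 0, 0, 0]
    - [0.7, -0.0005, 0.0005, 0.06, 0, 0, 0]

```text
clock: 2.65
position: [507.6, -382.5, 0.9]
ee_rot: [-0.648, 0.762, -0.0, 0.0]
contact_force: [-0.0, -0.7, 0.6]
gripper_width: 59.9
grasp_force: 0.0
```

```bash
python3 -c "
from h import *
go(507.7,-382.6,-2,-.161)"
```

```text
heading 2.9801 shift [ 0.0001 -0.0001  0.0029] az -0.03 tilt [ 8.e-04 -5.e-04 -1.e+00] j6 0.23 clock 2.65 pos [ 507.6 -382.5    0.9] F [-0.  -0.7  0.6] w 59.9 0.0
```

Next I probe down 1 mm per row until the fingertips touch the stone.

Request:
servo_tool:
  increments:
    - [0.7, 0, 0, 0.001, 0, 0, 0]
    - [0.7, 0, 0, 0.002, 0, 0, 0]
    - [0.7, 0, 0, 0.003, 0, 0, 0]
    - [0.7, 0, 0, 0.0035, 0, 0, 0]

```text
clock: 3.15
position: [507.4, -382.0, -3.2]
ee_rot: [-0.648, 0.762, 0.0, -0.0]
contact_force: [0.7, -0.0, -0.2]
gripper_width: 59.9
grasp_force: 0.0
```

Request:
servo_tool:
  increments:
    - [0.7, 0, 0, 0.001, 0, 0, 0]
    - [0.7, 0, 0, 0.0015, 0, 0, 0]

```text
clock: 3.4
position: [507.3, -382.0, -4.8]
ee_rot: [-0.648, 0.762, 0.0, -0.0]
contact_force: [-0.3, 0.2, 0.7]
gripper_width: 60.3
grasp_force: 0.0
```

Request:
servo_tool:
  increments:
    - [0.7, 0, 0, 0.001, 0, 0, 0]
    - [0.7, 0, 0, 0.001, 0, 0, 0]

```text
clock: 3.65
position: [507.4, -382.0, -4.9]
ee_rot: [-0.648, 0.762, -0.0, -0.0]
contact_force: [-0.6, 1.3, 5.2]
gripper_width: 60.1
grasp_force: 2.5
```

Request:
servo_tool:
  increments:
    - [0.7, 0, 0, -0.0032, 0, 0, 0]
    - [0.7, 0, 0, -0.0032, 0, 0, 0]
    - [0.4, 0, 0, -0.0032, 0, 0, 0]
    - [0.4, 0, 0, -0.0032, 0, 0, 0]
    - [0.4, 0, 0, -0.0032, 0, 0, 0]
    - [0.4, 0, 0, -0.0032, 0, 0, 0]

```text
clock: 4.4
position: [507.7, -382.2, -2.2]
ee_rot: [-0.648, 0.762, -0.0, 0.0]
contact_force: [-0.6, -0.5, 3.8]
gripper_width: 49.6
grasp_force: 62.6
```

Request:
servo_tool:
  increments:
    - [0.4, 0, 0, -0.02, 0, 0, 0]
    - [0.4, 0, 0, -0.05, 0, 0, 0]
    - [0.4, 0, 0, -0.09, 0, 0, 0]
    - [0.4, 0, 0, -0.09, 0, 0, 0]
    - [0.4, 0, 0, -0.09, 0, 0, 0]

```text
clock: 5.03
position: [506.4, -381.4, 86.3]
ee_rot: [-0.648, 0.762, 0.001, -0.0]
contact_force: [-0.3, -0.3, -1.6]
gripper_width: 50.4
grasp_force: 62.4
```

```bash
python3 -c "
from h import *
go(598.8,-0.1,90,-.459)
for c,o in(('top',(400,190)),('side',(330,100))):
    im=arm.get_image(c);m=im['color'][o[1]:o[1]+100,o[0]:o[0]+130];cv2.imwrite('pics/l_'+c+'.png',cv2.resize(m[:,:,::-1],None,fx=4,fy=4,interpolation=2))
a=cv2.vconcat([cv2.imread('pics/l_top.png'),cv2.imread('pics/l_side.png')]);cv2.imwrite('pics/l.png',cv2.resize(a,(390,600)))
"
```

```text
heading 2.9794 shift [-0.3912 -0.0296 -0.0033] az 17.01 tilt [-0.0018  0.0017 -1.    ] j6 0.23 clock 5.025 pos [ 506.4 -381.4   86.3] F [-0.3 -0.3 -1.6] w 50.4 62.4
```

View pics/l.png

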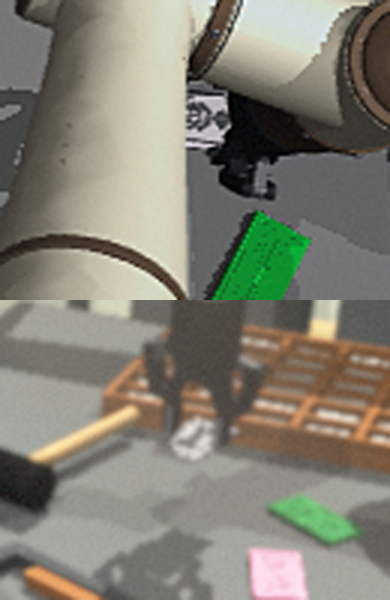

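The die is held: it shows between the fingers in the side picture and appears level. I carry it over to above the base.

Request:
servo_tool:
  increments:
    - [0.4, -0.045, -0.0035, 0, 0, 0, 2]
    - [0.4, -0.09, -0.007, 0, 0, 0, 4]
    - [0.4, -0.135, -0.0105, 0, 0, 0, 6]
    - [0.4, -0.18, -0.014, 0, 0, 0, 8]
    - [0.4, -0.225, -0.0175, 0, 0, 0, 10]
    - [0.4, -0.27, -0.021, 0, 0, 0, 12]
    - [0.4, -0.315, -0.0245, 0, 0, 0, 14]
    - [0.4, -0.36, -0.0275, 0, 0, 0, 16]
    - [0.4, -0.391, -0.0296, 0, 0, 0, 17]
    - [0.4, -0.391, -0.0296, 0.02, 0, 0, 17]
    - [0.4, -0.391, -0.0296, 0.035, 0, 0, 17]
    - [0.4, -0.391, -0.0296, 0.035, 0, 0, 17]

```text
clock: 6.62
position: [597.8, -1.6, 50.2]
ee_rot: [-0.528, 0.849, 0.001, -0.002]
contact_force: [0.0, -0.2, -1.2]
gripper_width: 49.8
grasp_force: 62.4
```

```bash
python3 -c "
from h import *
go(598.8,-0.1,50,-.459)
for c,o in(('top',(260,140)),('side',(240,150))):
    im=arm.get_image(c);m=im['color'][o[1]:o[1]+100,o[0]:o[0]+130];cv2.imwrite('pics/m_'+c+'.png',cv2.resize(m[:,:,::-1],None,fx=4,fy=4,interpolation=2))
a=cv2.vconcat([cv2.imread('pics/m_top.png'),cv2.imread('pics/m_side.png')]);cv2.imwrite('pics/m.png',cv2.resize(a,(390,600)))
"
```

```text
heading 2.6827 shift [-0.0018 -0.0003  0.0002] az 0.01 tilt [-0.005  -0.0011 -1.    ] j6 -0.726 clock 6.625 pos [597.8  -1.6  50.2] F [ 0.  -0.2 -1.2] w 49.8 62.4
```

View pics/m.png

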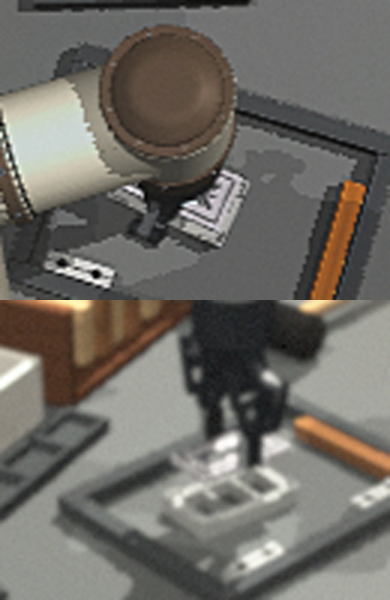

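The top picture shows the die above the base, its right part at about (335,207). The side picture shows it level between the fingers, over the base. I correct the small residual and lower it to just above the catches.

Request:
servo_tool:
  increments:
    - [0.4, 0, 0, 0.01, 0, 0, 0]
    - [0.4, 0, 0, 0.018, 0, 0, 0]
    - [0.4, 0, 0, 0.022, 0, 0, 0]
    - [0.4, 0, 0, 0.022, 0, 0, 0]
    - [0.4, 0, 0, 0.022, 0, 0, 0]

```text
clock: 7.35
position: [599.6, -0.8, 30.7]
ee_rot: [-0.528, 0.849, -0.0, 0.0]
contact_force: [-0.2, -0.7, 0.2]
gripper_width: 49.8
grasp_force: 62.4
```

```bash
python3 -c "
from h import *
go(598.8,-0.1,14,-.459)
im=arm.get_image('side');o=(280,170);m=im['color'][o[1]:o[1]+70,o[0]:o[0]+90];m=cv2.resize(m[:,:,::-1],None,fx=8,fy=8,interpolation=2)
for p,s,z,c in(((598.8,-.1,-.459),(64,112),15.5,(0,255,0)),((598.8,-.1,-.459),(52,100),38,(0,0,255))):
    pass
cv2.imwrite('pics/n.png',m)
"
```

```text
heading 2.6836 shift [-0.0003  0.0011  0.0167] az 0.06 tilt [ 5.e-04  0.e+00 -1.e+00] j6 -0.727 clock 7.35 pos [599.6  -0.8  30.7] F [-0.2 -0.7  0.2] w 49.8 62.4
```

View pics/n.png

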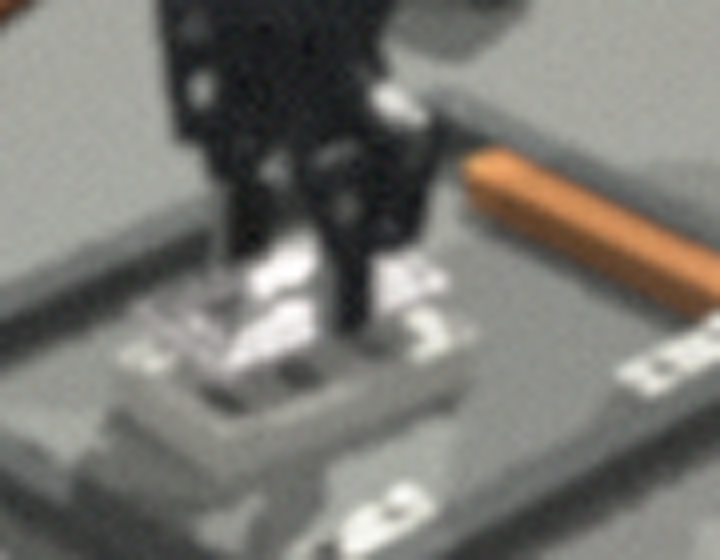

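The side crop shows the die (about (310,208) in full pixels) above the base, aligned with it. I lower it in small steps while watching the force.

Request:
servo_tool:
  increments:
    - [0.4, 0, 0.0006, 0.005, 0, 0, 0]
    - [0.4, 0, 0.0006, 0.01, 0, 0, 0]
    - [0.4, 0, 0.0006, 0.0125, 0, 0, 0]
    - [0.4, 0, 0.0006, 0.0125, 0, 0, 0]

```text
clock: 7.9
position: [598.7, -0.7, 17.6]
ee_rot: [-0.528, 0.849, 0.0, -0.0]
contact_force: [0.2, 0.3, -1.3]
gripper_width: 50.4
grasp_force: 62.4
```

Request:
servo_tool:
  increments:
    - [0.4, 0, 0, 0.001, 0, 0, 0]
    - [0.4, 0, 0, 0.0018, 0, 0, 0]
    - [0.4, 0, 0, 0.0018, 0, 0, 0]

```text
clock: 8.28
position: [598.9, -0.6, 16.2]
ee_rot: [-0.528, 0.849, 0.0, -0.0]
contact_force: [0.7, -0.3, -1.2]
gripper_width: 49.6
grasp_force: 62.4
```

Request:
servo_tool:
  increments:
    - [0.4, 0, 0, 0.001, 0, 0, 0]
    - [0.4, 0, 0, 0.0015, 0, 0, 0]
    - [0.4, 0, 0, 0.0015, 0, 0, 0]

```text
clock: 8.65
position: [598.8, -0.6, 14.7]
ee_rot: [-0.528, 0.849, 0.0, -0.0]
contact_force: [-0.8, 0.5, -0.7]
gripper_width: 49.8
grasp_force: 62.4
```

Request:
servo_tool:
  increments:
    - [0.4, 0, 0, 0.0007, 0, 0, 0]
    - [0.4, 0, 0, 0.001, 0, 0, 0]
    - [0.4, 0, 0, 0.001, 0, 0, 0]

```text
clock: 9.02
position: [598.8, -0.6, 13.7]
ee_rot: [-0.528, 0.849, 0.0, -0.0]
contact_force: [0.5, -0.3, -1.2]
gripper_width: 49.7
grasp_force: 62.4
```

Request:
servo_tool:
  increments:
    - [0.4, 0, 0, 0.0005, 0, 0, 0]
    - [0.4, 0, 0, 0.0005, 0, 0, 0]

```text
clock: 9.28
position: [598.8, -0.6, 13.3]
ee_rot: [-0.528, 0.849, -0.0, -0.0]
contact_force: [-0.9, 0.5, 1.1]
gripper_width: 49.8
grasp_force: 62.5
```

Contact comes at 13.3 mm, exactly the rim height. I release and lift straight up.

Request:
servo_tool:
  increments:
    - [0.66, 0, 0, 0, 0, 0, 0]
    - [0.72, 0, 0, 0, 0, 0, 0]
    - [0.75, 0, 0, 0, 0, 0, 0]
    - [0.75, 0, 0, 0, 0, 0, 0]
    - [0.75, 0, 0, -0.01, 0, 0, 0]
    - [0.75, 0, 0, -0.04, 0, 0, 0]
    - [0.75, 0, 0, -0.08, 0, 0, 0]
    - [0.75, 0, 0, -0.08, 0, 0, 0]

```text
clock: 10.28
position: [601.6, -0.1, 97.8]
ee_rot: [-0.528, 0.849, -0.002, 0.004]
contact_force: [-0.1, 0.6, -0.6]
gripper_width: 64.3
grasp_force: 0.0
```

```bash
python3 -c "
from h import *
go(500,-0.1,94,-.459)"
```

```text
heading 2.6843 shift [0.0448 0.0912 0.0029] az 0.1 tilt [ 0.0088  0.0015 -1.    ] j6 -0.727 clock 10.275 pos [ 6.016e+02 -1.000e-01  9.780e+01] F [-0.1  0.6 -0.6] w 64.3 0.0
```

Next is the pushing stance: the half-open fingers straddle the base's near-right corner, one on the middle of the near long side and one on the middle of the right end. I approach high, then check the seating by picture.

```bash
python3 -c "
from h import *
go(552,-26.2,94,-1.384)"
```

```text
heading 2.6843 shift [0.0453 0.033  0.0033] az 53.09 tilt [ 0.0088  0.0015 -1.    ] j6 -0.727 clock 10.275 pos [ 6.016e+02 -1.000e-01  9.780e+01] F [-0.1  0.6 -0.6] w 64.3 0.0
```

Request:
servo_tool:
  increments:
    - [0.757, 0.01, 0.007, 0, 0, 0, 9]
    - [0.757, 0.02, 0.014, 0, 0, 0, 18]
    - [0.757, 0.03, 0.022, 0, 0, 0, 27]
    - [0.757, 0.04, 0.03, 0, 0, 0, 36]
    - [0.757, 0.0453, 0.033, 0, 0, 0, 45]
    - [0.757, 0.0453, 0.033, 0, 0, 0, 53.1]
    - [0.757, 0.0453, 0.033, 0, 0, 0, 53.1]
    - [0.757, 0.0453, 0.033, 0, 0, 0, 53.1]

```text
clock: 11.28
position: [549.1, -26.7, 93.1]
ee_rot: [-0.094, 0.996, 0.0, -0.0]
contact_force: [-0.2, -0.6, 1.1]
gripper_width: 64.5
grasp_force: 0.0
```

```bash
python3 -c "
from h import *
go(552,-26.2,-1,-1.384)
for c,o in(('top',(260,140)),('side',(240,150))):
    im=arm.get_image(c);m=im['color'][o[1]:o[1]+100,o[0]:o[0]+130];cv2.imwrite('pics/m_'+c+'.png',cv2.resize(m[:,:,::-1],None,fx=4,fy=4,interpolation=2))
a=cv2.hconcat([cv2.imread('pics/m_top.png'),cv2.imread('pics/m_side.png')]);cv2.imwrite('pics/q.png',cv2.resize(a,(800,308)))
"
```

```text
heading 1.7587 shift [-0.0029 -0.0001  0.0941] az 0.06 tilt [-3.e-04 -0.e+00 -1.e+00] j6 -1.629 clock 11.275 pos [549.1 -26.7  93.1] F [-0.2 -0.6  1.1] w 64.5 0.0
```

View pics/q.png

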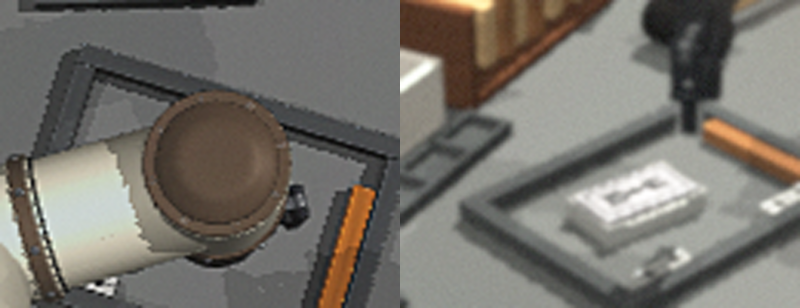

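The side picture shows the die lying level and centred in the base at about (347,213), so it is seated. I descend into the stance.

Request:
servo_tool:
  increments:
    - [0.757, -0.002, 0, 0.03, 0, 0, 0]
    - [0.757, -0.002, 0, 0.06, 0, 0, 0]
    - [0.757, -0.002, 0, 0.08, 0, 0, 0]
    - [0.757, -0.002, 0, 0.088, 0, 0, 0]
    - [0.757, -0.002, 0, 0.093, 0, 0, 0]
    - [0.757, -0.002, 0, 0.093, 0, 0, 0]

```text
clock: 12.12
position: [551.5, -26.2, 0.5]
ee_rot: [-0.093, 0.996, 0.0, 0.0]
contact_force: [0.4, 0.2, -0.5]
gripper_width: 64.7
grasp_force: 0.0
```

```bash
python3 -c "
from h import *
print('home tcp: ')
a=-.3316;Rm=np.array([[np.cos(a),-np.sin(a)],[np.sin(a),np.cos(a)]])
t=np.array([713.6,71.6])+Rm@[-32-25.5,-56-33.5];print(t)
go(*t,-1,-1.384)"
```

```text
home tcp: 
[630.0951597    5.69520772]
heading 1.757 shift [-0.0831  0.0168  0.0016] az -0.03 tilt [ 6.e-04  1.e-04 -1.e+00] j6 -1.631 clock 12.125 pos [ 5.515e+02 -2.620e+01  5.000e-01] F [ 0.4  0.2 -0.5] w 64.7 0.0
```

Request:
servo_tool:
  increments:
    - [0.757, -0.005, 0.001, 0, 0, 0, 0]
    - [0.757, -0.01, 0.002, 0.001, 0, 0, 0]
    - [0.757, -0.014, 0.003, 0.001, 0, 0, 0]
    - [0.757, -0.018, 0.0036, 0.001, 0, 0, 0]
    - [0.757, -0.022, 0.0044, 0.001, 0, 0, 0]
    - [0.757, -0.026, 0.0052, 0.001, 0, 0, 0]
    - [0.757, -0.03, 0.006, 0.001, 0, 0, 0]
    - [0.757, -0.034, 0.0068, 0.001, 0, 0, 0]

```text
clock: 13.12
position: [583.6, -13.2, -0.8]
ee_rot: [-0.093, 0.996, 0.0, -0.0]
contact_force: [-1.7, -1.5, 1.6]
gripper_width: 64.9
grasp_force: 2.1
```

Request:
servo_tool:
  increments:
    - [0.757, -0.004, 0.0008, 0, 0, 0, 0]
    - [0.757, -0.008, 0.0016, 0, 0, 0, 0]
    - [0.757, -0.012, 0.0024, 0, 0, 0, 0]
    - [0.757, -0.016, 0.0032, 0, 0, 0, 0]
    - [0.757, -0.02, 0.004, 0, 0, 0, 0]
    - [0.757, -0.024, 0.0048, 0, 0, 0, 0]

```text
clock: 13.88
position: [606.4, -4.0, -0.8]
ee_rot: [-0.093, 0.996, 0.0, 0.0]
contact_force: [-3.2, -0.0, 1.6]
gripper_width: 64.6
grasp_force: 2.0
```

```bash
python3 -c "
from h import *
go(630.1,5.7,-1,-1.384)
for c,o in(('top',(260,140)),('side',(240,150))):
    im=arm.get_image(c);m=im['color'][o[1]:o[1]+100,o[0]:o[0]+130];cv2.imwrite('pics/m_'+c+'.png',cv2.resize(m[:,:,::-1],None,fx=4,fy=4,interpolation=2))
a=cv2.hconcat([cv2.imread('pics/m_top.png'),cv2.imread('pics/m_side.png')]);cv2.imwrite('pics/r.png',cv2.resize(a,(800,308)))
"
```

```text
heading 1.7567 shift [-0.0251  0.0052  0.0002] az -0.05 tilt [ 1.e-04  0.e+00 -1.e+00] j6 -1.645 clock 13.875 pos [606.4  -4.   -0.8] F [-3.2 -0.   1.6] w 64.6 2.0
```

View pics/r.png

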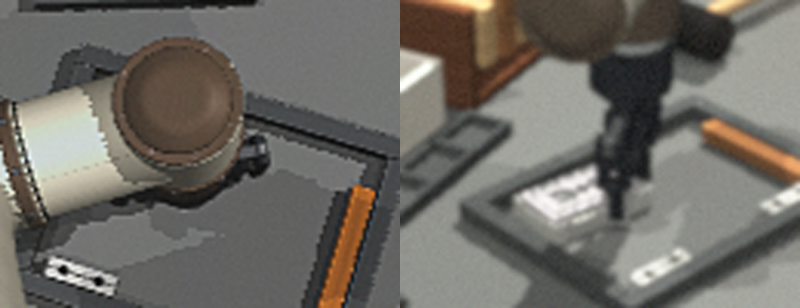

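The side picture shows the base and die moving up towards the far-left corner, with the die still seated at about (333,212). I continue, and finish under force guidance.

Request:
servo_tool:
  increments:
    - [0.757, -0.004, 0.0008, 0, 0, 0, 0]
    - [0.757, -0.008, 0.0016, 0, 0, 0, 0]
    - [0.757, -0.012, 0.0024, 0, 0, 0, 0]
    - [0.757, -0.015, 0.003, 0, 0, 0, 0]
    - [0.757, -0.018, 0.0036, 0, 0, 0, 0]

```text
clock: 14.6
position: [622.9, 2.6, -0.8]
ee_rot: [-0.093, 0.996, -0.0, -0.001]
contact_force: [-4.1, -1.5, 2.5]
gripper_width: 64.4
grasp_force: 3.1
```

Request:
servo_tool:
  increments:
    - [0.757, -0.002, 0.0004, 0, 0, 0, 0]
    - [0.757, -0.004, 0.0008, 0, 0, 0, 0]
    - [0.757, -0.004, 0.0008, 0, 0, 0, 0]

```text
clock: 14.98
position: [624.2, 3.5, -1.3]
ee_rot: [-0.093, 0.996, -0.0, -0.003]
contact_force: [-6.6, -2.1, 3.6]
gripper_width: 64.5
grasp_force: 4.7
```

Request:
servo_tool:
  increments:
    - [0.757, -0.001, 0.0017, 0, 0, 0, 0]
    - [0.757, -0.002, 0.0035, 0, 0, 0, 0]
    - [0.757, -0.002, 0.0035, 0, 0, 0, 0]

```text
clock: 15.35
position: [626.7, 7.7, -1.4]
ee_rot: [-0.093, 0.996, -0.0, -0.002]
contact_force: [-5.4, -1.6, 0.2]
gripper_width: 65.0
grasp_force: 2.7
```

Request:
servo_tool:
  increments:
    - [0.757, -0.0017, -0.001, 0, 0, 0, 0]
    - [0.757, -0.0035, -0.002, 0, 0, 0, 0]
    - [0.757, -0.0035, -0.002, 0, 0, 0, 0]

```text
clock: 15.72
position: [629.8, 6.8, -1.5]
ee_rot: [-0.093, 0.996, 0.0, -0.002]
contact_force: [-7.4, 0.7, 1.9]
gripper_width: 64.3
grasp_force: 3.4
```

```bash
python3 -c "
from h import *
go(630.1,5.7,-1,-1.384)
s=arm.read_state();a=-.3316;c,q=np.cos(a),np.sin(a);f=s['contact_force'];print('chase F',c*f[0]+q*f[1],-q*f[0]+c*f[1])
im=arm.get_image('side');arm.get_image('top')
for n in('base','seat','die','corner'):
  for k in('side','top'): print(n,k,[(np.round(d['centre']),round(d['p'],2)) for d in arm.spot_point(k,n)[:2]])
o=(240,170)
m=im['color'][o[1]:o[1]+90,o[0]:o[0]+120]
S=6;m=cv2.resize(m,None,fx=S,fy=S,interpolation=2)[:,:,::-1].copy()
cv2.imwrite('pics/s.png',m)
"
```

```text
heading 1.7568 shift [-0.0001 -0.0011 -0.0005] az -0.05 tilt [-4.9e-03 -3.0e-04 -1.0e+00] j6 -1.65 clock 15.725 pos [629.8   6.8  -1.5] F [-7.4  0.7  1.9] w 64.3 3.4
chase F -7.217795882737063 -1.7170021927752332
base side [(array([292., 216.]), 0.61)]
base top []
seat side [(array([290., 213.]), 0.42)]
seat top []
die side [(array([422., 194.]), 0.63), (array([435., 175.]), 0.51)]
die top [(array([485., 280.]), 0.82), (array([429., 284.]), 0.75)]
corner side [(array([266., 221.]), 0.65)]
corner top []
```

Request:
servo_tool:
  increments:
    - [0.757, -0.001, 0.0017, 0, 0, 0, 0]
    - [0.757, -0.002, 0.0035, 0, 0, 0, 0]
    - [0.757, -0.002, 0.0035, 0, 0, 0, 0]

```text
clock: 16.6
position: [630.4, 9.1, -1.8]
ee_rot: [-0.092, 0.996, -0.001, -0.004]
contact_force: [-6.7, -5.0, 0.5]
gripper_width: 64.3
grasp_force: 5.6
```

Request:
servo_tool:
  increments:
    - [0.757, -0.001, 0.0017, 0, 0, 0, 0]
    - [0.757, -0.0015, 0.0026, 0, 0, 0, 0]
    - [0.757, -0.0015, 0.0026, 0, 0, 0, 0]

```text
clock: 16.98
position: [630.4, 9.5, -1.8]
ee_rot: [-0.092, 0.996, -0.002, -0.005]
contact_force: [-8.1, -13.1, 1.6]
gripper_width: 64.7
grasp_force: 8.6
```

```bash
python3 -c "
from h import *
go(630.1,5.7,-1,-1.384)
s=arm.read_state();a=-.3316;c,q=np.cos(a),np.sin(a);f=s['contact_force'];print('chase F',c*f[0]+q*f[1],-q*f[0]+c*f[1],s['wrist_torque'])
d=s['position']-[630.1,5.7,0];print('chase d',c*d[0]+q*d[1],-q*d[0]+c*d[1])
"
```

```text
heading 1.7544 shift [ 0.001  -0.0036 -0.0008] az -0.18 tilt [-0.0096 -0.0043 -0.9999] j6 -1.661 clock 16.975 pos [630.4   9.5  -1.8] F [ -8.1 -13.1   1.6] w 64.7 8.6
chase F -3.4168516521403003 -14.994297870211618 [-3.51124467  1.89974412 -0.02985274]
chase d -0.9000873895478875 3.6812860773044567
```

The left bar is firmly loaded. Now I add push towards the far bar.

Request:
servo_tool:
  increments:
    - [0.757, -0.001, -0.001, 0, 0, 0, 0]
    - [0.757, -0.0025, -0.0015, 0, 0, 0, 0]
    - [0.757, -0.0025, -0.0015, 0, 0, 0, 0]

```text
clock: 17.35
position: [630.6, 9.3, -1.9]
ee_rot: [-0.092, 0.996, -0.001, -0.008]
contact_force: [-13.7, -6.8, 6.8]
gripper_width: 64.5
grasp_force: 9.8
```

```bash
cat > f.py <<'E'
from h import *
s=arm.read_state();a=-.3316;c,q=np.cos(a),np.sin(a);f=s['contact_force'];print('chase F',c*f[0]+q*f[1],-q*f[0]+c*f[1],s['gripper_width'],s['clock'])
d=s['position']-[630.1,5.7,0];print('chase d',c*d[0]+q*d[1],-q*d[0]+c*d[1])
E
python3 f.py
```

```text
chase F -10.73994843479973 -10.941790508348259 64.45187441169973 17.35
chase d -0.7224180158836482 3.5384764558877144
```

Request:
servo_tool:
  increments:
    - [0.757, -0.001, -0.0005, 0, 0, 0, 0]
    - [0.757, -0.0026, -0.0015, 0, 0, 0, 0]
    - [0.757, -0.0026, -0.0015, 0, 0, 0, 0]

```text
clock: 17.73
position: [630.7, 9.1, -2.1]
ee_rot: [-0.092, 0.996, -0.001, -0.01]
contact_force: [-18.9, -2.0, 11.8]
gripper_width: 65.0
grasp_force: 12.6
```

```bash
python3 f.py
```

```text
chase F -17.17520373978146 -8.065460186773947 64.96295867867188 17.725
chase d -0.4831060753955386 3.392697375132899
```

Request:
servo_tool:
  increments:
    - [0.757, -0.001, 0.0017, 0, 0, 0, 0]
    - [0.757, -0.0015, 0.0026, 0, 0, 0, 0]
    - [0.757, -0.0015, 0.0026, 0, 0, 0, 0]
    - [0.757, -0.0015, 0.0026, 0, 0, 0, 0]

```text
clock: 18.23
position: [630.7, 9.4, -2.1]
ee_rot: [-0.091, 0.996, -0.002, -0.012]
contact_force: [-20.3, -10.3, 11.9]
gripper_width: 64.3
grasp_force: 15.0
```

```bash
python3 f.py; python3 -c "
from h import *
im=arm.get_image('side');o=(250,180);S=8
m=im['color'][o[1]:o[1]+65,o[0]:o[0]+90]
m=cv2.resize(m,None,fx=S,fy=S,interpolation=2)[:,:,::-1].copy()
cv2.imwrite('pics/s.png',m)
"
```

```text
chase F -15.879657429059915 -16.34024541206222 64.30091860393298 18.225
chase d -0.6152677860546073 3.68993171238099
```

View pics/s.png

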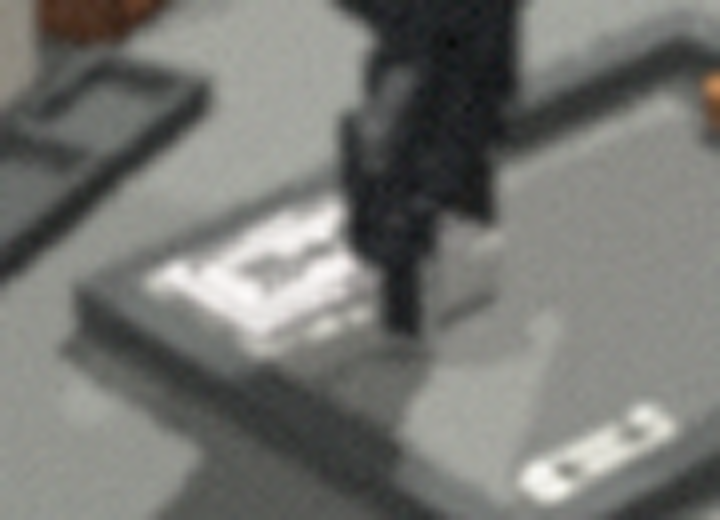

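The side crop shows the base in the corner, its end along the left bar and its long side along the far bar, with the die flat in the seat at about (283,213). I hold for a moment, then hand in.

Request:
servo_tool:
  increments:
    - [0.757, 0, 0, 0, 0, 0, 0]
    - [0.757, 0, 0, 0, 0, 0, 0]
    - [0.757, 0, 0, 0, 0, 0, 0]
    - [0.757, 0, 0, 0, 0, 0, 0]
    - [0.757, 0, 0, 0, 0, 0, 0]

```text
clock: 18.9
position: [630.7, 9.4, -2.1]
ee_rot: [-0.091, 0.996, -0.002, -0.012]
contact_force: [-19.5, -10.7, 11.5]
gripper_width: 64.6
grasp_force: 15.0
```

```bash
python3 f.py; python3 -c "
from bench import arm
s=arm.read_state();import sys
print(arm.job_done())"
```

```text
chase F -14.935894549782368 -16.469580287607435 64.59390361028994 18.9
chase d -0.6207817366145182 3.715431038016388
the job is handed in; nothing more can be done
None
```

I handed the job in at 18.9 s: the die is seated in the base, and the fingers hold the base in the far-left corner, pushing with about 15 N towards the far bar and 16 N towards the left bar. The hand-in gave no verdict, so the result rests on these force readings and the last side picture.

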